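# Fit the quarter-turn stop in the clamping rail

## Robot

A 6-joint arm with a two-finger parallel gripper is mounted at the origin on the work surface. World frame = base frame: x ahead of the robot, y to its left, z up, the work surface at z = 0. Lengths are in m, angles in rad, forces in N, time in s.
With the tool pointing down it reaches from about 0.325 to 0.925 m from the base axis. Payload 3.1 kg.
Tool frame: the origin (TCP) lies on the centre line of the jaws, within the pads' length; the fingertips stand 17 mm ahead of it and the grasp point (between the pads) lies 2 mm behind it (robot.finger_overhang is the distance from the TCP to the fingertips, in m); z points along the fingers, x is the direction in which the jaws open and shut, and the axes are right-handed (so a half turn about z gives the same grasp; the last joint's range is limited). The gripper opens to 85 mm and grips with 20 to 120 N. Pads are 22 mm wide; open, the fingers measure 114 mm over their backs; the gripper's body (76 mm by 85 mm) begins 54 mm behind the grasp point. The pads swing forward as they close: fully open they stand 13 mm farther back than shut.
Start: joints at [-1.354, 0.217, 1.613, -0, 1.311, -0.112], TCP at [0.202, -0.592, 0.248] pointing down, gripper open.
Joint ranges: [-2.75, 2.75], [-0.78, 2.1], [0.31, 2.55], [-1.13, 4.27], [0.13, 2.63], [-2.58, 2.58]. Speed limits (rad/s): [2.79, 2.79, 3.14, 3.14, 3.14, 3.14].

## Interface

Orientations are given as a unit quaternion [w, x, y, z].
In Python, from plant import robot gives the robot as it stands.
- The arm moves only by the shell command python3 -m pendant 'ROWS' [FORCE]. ROWS is JSON, a list that holds one entry, the list of rows, each a list of 5 numbers: the finger opening in mm, from 0 to 85.4, then the shift along the tool's x, y, z in mm, then the turn about the tool's z in degrees. A call has 1 to 20 rows; each row is the pose to reach, as a shift and turn from the pose commanded when the call began, along the tool's axes at that moment; what a row does not reach only later rows make up. A row lasts 1/8 s, in which the tool goes at most 62.5 mm and 10.7 degrees, less where a joint would pass 70% of its speed; a pose out of reach is approached as far as the arm can. A call with a gripper value outside its range is refused whole. The fingers move at their own pace and stop on an object; FORCE is the grip in N (left out, the last holds). Time passes only in rows, so rows that repeat a pose let the fingers close. It gives the time, the measured TCP pose, the force and the opening at its end, in the units of the state.
- robot.read_state(): the state, without advancing time (a new reading comes with each control period).
- robot.grab_frame(name): name is "side" or "top"; returns a dict with "frame" (400x640x3 uint8, red, green, blue), "K" (3x3 intrinsics, pixels), "eye" and "attitude" of the camera in the world. Camera axes: x right, y down, z forward; pixel columns grow to the right and rows downward; lengths in m; the calibration is good to about 2 mm. A picture is of the moment at which its call begins. There is no depth.
- robot.finish_job(): hands the job in, once; it reports no verdict.
The state is a dict: "t": time; "joint_pos": joint angles; "qd": joint speeds; "joint_torque": joint torques, N m; "ee_pos": TCP position; "orientation": TCP orientation; "contact_force": force on the tool from outside, world axes, zero at the start; "torque": the same for the moment, N m; "width": finger opening in m.
Only numpy, scipy, OpenCV 4.12 (cv2) and the standard library are available. Lean on these libraries where they do the work, as an engineer would, in place of code of your own. Each camera call takes 0.05 s, during which the arm holds its last target.

## Task

Take the red-handled bench stop out of its wooden storage block and fit it in the free part of the clamping rail: feel its nut down through the slot without forcing it, press against its spring, give it a quarter turn clockwise seen from above, and let it rise so that the nut catches both lips. Then slide it along the rail to push the plywood piece home, until the piece is nipped firmly (about 10 N) between it and the fixed black-handled stop with no play but no bruise on the wood, and let go. Leave the yellow bin, the sanding block and the glue bottle where they are.

Things in the scene. Friction and masses are not known exactly. Their poses are not given: they have to be found in the camera images.
- stop_grip (a point): centre of the loose stop's red wing handle: 50 mm long (x), 14 mm thick (y, grip across this), 38 mm tall, z up. The stop starts upright in a wooden storage block (60 x 130 x 55 mm), its collar on the block's top. Below this point: handle's foot 22 mm, collar 30 to 44 mm, nut 55.5 to 64.5 mm, foot of the free spring 94.5 mm.
- stop: the loose bench stop, about 0.16 kg; origin on its axis at the underside of its round aluminium collar (diameter 44 mm, 14 mm tall), axes as stop_grip. Below the collar a 12 mm stud carries a steel channel nut and, under that, a coil spring (30 mm free, 1.2 N/mm, foot 14 mm wide).
- nut_mid (a point): point on the stop's axis at its nut, 60 mm under stop_grip (axes as stop_grip). Nut 34.5 x 19.9 mm, lower edges chamfered 0.8 mm. Its length lies across the handle (along y) but was set by eye, up to 18 degrees off either way, not measured: feel for the slot with light pressure and turning. In the rail it turns clockwise only, stopping hard about 96 degrees on; anticlockwise it jams.
- rail_mid (a point): middle of the slot at the level of the board's top; y runs along the slot to the fixed stop, x across, z up. Steel strut let in flush: slot 22.2 mm wide, lips turned down 7 mm, 36.3 mm wide inside. The slot is free from the board's -y end to the workpiece.
- rail_floor (a point): floor of the rail, 38.8 mm under rail_mid, same axes. Heights of stop_grip over rail_mid: nut resting on the lips 64.5 mm; spring meets this floor 55.7 mm; nut free to turn below 48.5 mm (9 N; 46.5 mm, 11 N, is comfortable); collar grounds 44 mm; caught, the lips in the two 2.5 mm deep grooves of the nut (within some 6 degrees of square), 51 mm, held up by 5.6 N of spring.
- board: the clamping board with its rail and the fixed stop: plywood, 120 mm (x) by 400 mm (y) by 54 mm, does not move; origin at the centre of its underside.
- end_stop (a point): on the axis of the fixed black-handled stop, 165 mm from rail_mid along +y and 9 mm above the board's top; collar diameter 44 mm, 7 to 21 mm above the board, handle to 67 mm.
- workpiece: loose plywood piece with scalloped sides, 96 mm (x) by 160 mm (y) by 18 mm, 0.15 to 0.31 kg, lying on the board over the slot, its +y end 3 to 12 mm short of the fixed stop's collar; origin at the centre of its underside, y along the rail. Both ends are flat, 54 mm wide. Its wood bruises above 22 N.
- work_end (a point): centre of the workpiece's free (-y) end face, 9 mm above the board: the face that the loose stop's collar must push. Sliding the caught stop drags with some 4 to 8 N; when the piece is home and nipped the stops' axes are 204 mm apart.
- bin: yellow bin with abrasive sheets, 85 x 140 x 55 mm (sheets to 80 mm), loose, leave alone; origin at the centre of its underside.
- sander: cork and wood sanding block, 70 x 115 x 38 mm, loose, leave alone; origin at the centre of its underside.
- glue: white glue bottle, diameter 56 mm, 150 mm tall, loose, leave alone; origin at the centre of its underside.
Mind the look-alikes: they are no part of the job. Leave any green or orange look-alike of the stop alone.

How it is judged:
On the way, in this order (a step that is already met when the one before it is completed fails the run):
1. the nut is down through the slot, the handle still across the rail (z of stop_grip in the frame of rail_mid below 0.057 m and x of stop_grip in the frame of rail_mid between -0.004 and 0.004 m and angle between the x axis of stop_grip and the x axis of rail_mid, either way round below 0.6 rad), for 0.05 s.
2. the stop is turned a quarter turn, handle along the rail, and its nut has risen with both lips in its grooves (z of stop_grip in the frame of rail_mid between 0.0497 and 0.0525 m and x of stop_grip in the frame of rail_mid between -0.004 and 0.004 m and angle between the x axis of stop_grip and the y axis of rail_mid, either way round below 0.6 rad), for 0.2 s.
3. the workpiece is nipped firmly (over 6 N) between the stop and the fixed stop (all of step 2 and contact force between stop and workpiece above 6 N), for 0.1 s.
At the end, for the whole second after the job is handed in: The nut sits caught (stop_grip 49.7 to 52.5 mm over the rail's top, within 4 mm of the slot's middle, handle within 0.6 rad of the rail's direction), the axes of the two stops at most 205.8 mm apart (under 2 mm of play), the workpiece flat and straight (0.06 rad) on the board, all at rest (all of step 2 and horizontal distance between stop and end_stop below 0.2058 m and angle between the y axis of workpiece and the y axis of rail_mid, either way round below 0.06 rad and angle between workpiece's own z axis and vertical below 0.05 rad and z of work_end in the frame of rail_mid below 0.012 m and linear speed of each of stop, workpiece below 0.01 m/s); the robot touches nothing.
It fails at once if the wood is bruised: over 22 N between stop and workpiece (contact force between stop and workpiece above 22 N).
It fails at once if the stop or the board is forced: over 80 N in all between them (contact force between stop and board above 80 N).
It fails at once if the yellow bin is shifted more than 30 mm (distance of bin from where it was at the start of the episode above 0.03 m).
It fails at once if the sanding block is shifted more than 30 mm (distance of sander from where it was at the start of the episode above 0.03 m).
It fails at once if the glue bottle is shifted more than 30 mm (distance of glue from where it was at the start of the episode above 0.03 m).
It also fails if it takes over 64 s, if anything falls off the work surface, if the arm or the gripper's body presses on something with over 40 N, if the wrist force passes 120 N, or if a joint passes its speed limit or range.

## Working session

There is one attempt and no reset: what is moved stays moved. The work goes in short steps, Python scripts to look and compute and a shell command to move; the robot and the scene stay as the last step left them, time stands still between calls to the robot, and variables do not carry over. Pictures are saved under pics/ and viewed, and the job is handed in when it is done.

```bash
ls; mkdir -p pics; python3 - <<'E'
from plant import robot
import cv2,numpy as np
for n in("side","top"):
    f=robot.grab_frame(n)
    cv2.imwrite(f"pics/{n}0.png",f["frame"][...,::-1])
    print(n,np.round(f["K"],1).tolist(),np.round(f["eye"],4),np.round(f["attitude"],4))
s=robot.read_state();print({k:np.round(v,3).tolist() for k,v in s.items()})
E
```

```text
pics
side [[474.8, 0.0, 317.1], [0.0, 474.8, 198.1], [0.0, 0.0, 1.0]] [0.3038 1.1056 0.9969] [ 0.0335 -0.0753  0.9023 -0.4231]
top [[407.4, 0.0, 309.2], [0.0, 407.4, 193.5], [0.0, 0.0, 1.0]] [0.3494 0.0134 0.9994] [-0.0488  0.7093 -0.7003  0.0638]
{'t': 0.1, 'joint_pos': [-1.354, 0.218, 1.615, -0.0, 1.311, -0.112], 'qd': [-0.002, -0.002, -0.003, -0.001, -0.002, 0.0], 'joint_torque': [-0.0, -39.807, -30.497, -0.0, 0.004, 0.0], 'ee_pos': [0.202, -0.591, 0.247], 'orientation': [-0.001, 0.813, -0.582, -0.001], 'contact_force': [0.75, 0.127, 0.416], 'torque': [-0.038, 0.034, -0.009], 'width': 0.085}
```

View pics/side0.png

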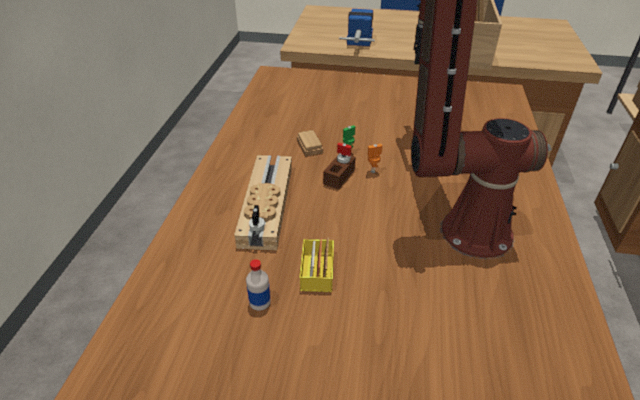

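View pics/top0.png

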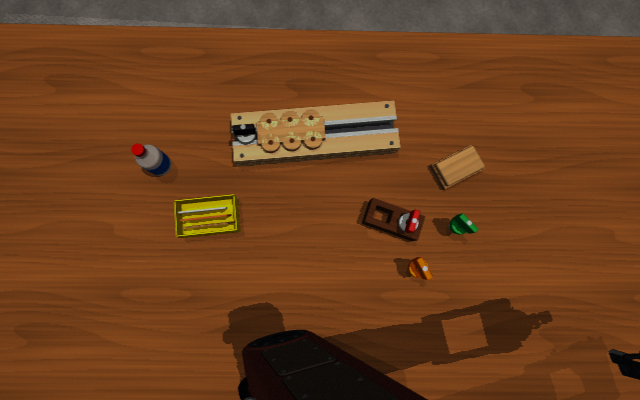

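Candidates for the stop in the top view are red (413,221), in the dark wooden block; green (463,224), standing free; and orange (420,268), standing free. Only the red one fits, because it has a red handle and sits in the block. Next I'll check it in an enlarged crop and measure.

```bash
cat > h.py <<'E'
from plant import robot
import cv2,numpy as np
from scipy.spatial.transform import Rotation as R
def rot(f):
    w,x,y,z=f["attitude"];return R.from_quat([x,y,z,w]).as_matrix()
def ray(f,uv):
    d=rot(f)@np.linalg.inv(f["K"])@np.array([uv[0],uv[1],1.]);return np.array(f["eye"]),d
def onz(f,uv,z):
    o,d=ray(f,uv);return o+d*(z-o[2])/d[2]
def tri(f1,u1,f2,u2):
    o1,d1=ray(f1,u1);o2,d2=ray(f2,u2)
    A=np.stack([d1,-d2],1);s=np.linalg.lstsq(A,o2-o1,rcond=None)[0]
    p,q=o1+s[0]*d1,o2+s[1]*d2
    return (p+q)/2,np.linalg.norm(p-q)
def proj(f,p):
    c=rot(f).T@(np.array(p)-f["eye"]);c=f["K"]@c;return c[:2]/c[2]
def mask(f,name):
    hsv=cv2.cvtColor(f["frame"],cv2.COLOR_RGB2HSV);h,s,v=cv2.split(hsv)
    if name=="red":m=((h<6)|(h>174))&(s>170)&(v>110)
    return m.astype(np.uint8)*255
def crop(f,x0,y0,x1,y1,k,fn):
    cv2.imwrite(fn,cv2.resize(f["frame"][y0:y1,x0:x1,::-1],None,fx=k,fy=k,interpolation=cv2.INTER_CUBIC))
E
python3 - <<'E'
from h import *
T=robot.grab_frame("top");S=robot.grab_frame("side")
crop(T,350,130,500,290,5,"pics/t_c1.png")
crop(T,220,90,410,175,4,"pics/t_c2.png")
crop(S,300,110,400,200,8,"pics/s_c1.png")
crop(S,225,145,305,255,5,"pics/s_c2.png")
for n,f in(("T",T),("S",S)):
    c,l,st,ce=cv2.connectedComponentsWithStats(mask(f,"red"))
    for i in range(1,c):
        if st[i,4]>15:print(n,st[i],ce[i])
E
```

```text
T [131 143  13  12 112] [136.875      148.75892857]
T [413 210   7  10  49] [416.04081633 214.02040816]
T [409 222   7  10  47] [411.87234043 226.63829787]
S [337 143  14  13  98] [343.35714286 148.60204082]
S [250 260  11  11  76] [254.65789474 263.76315789]
```

View pics/t_c1.png

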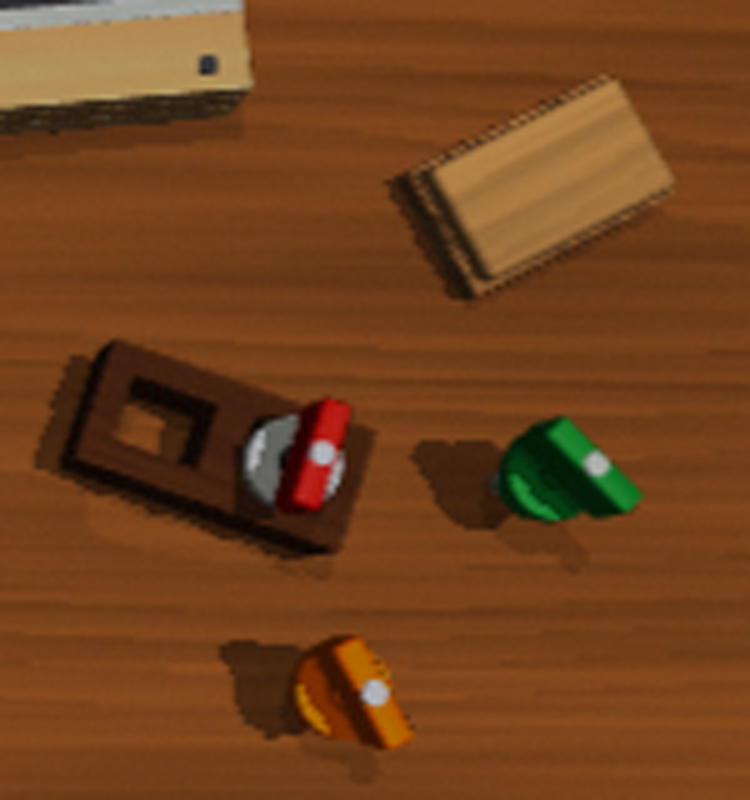

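View pics/t_c2.png

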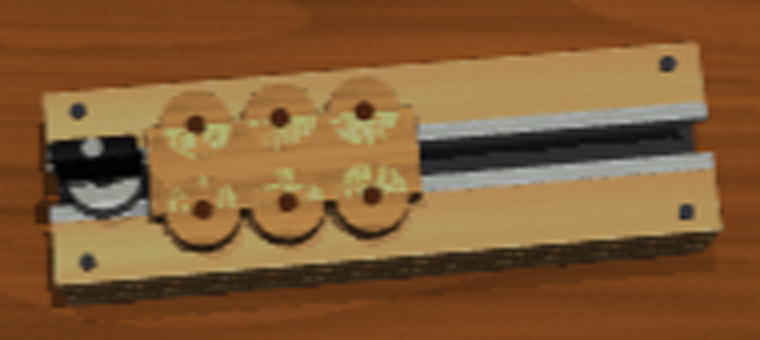

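View pics/s_c1.png

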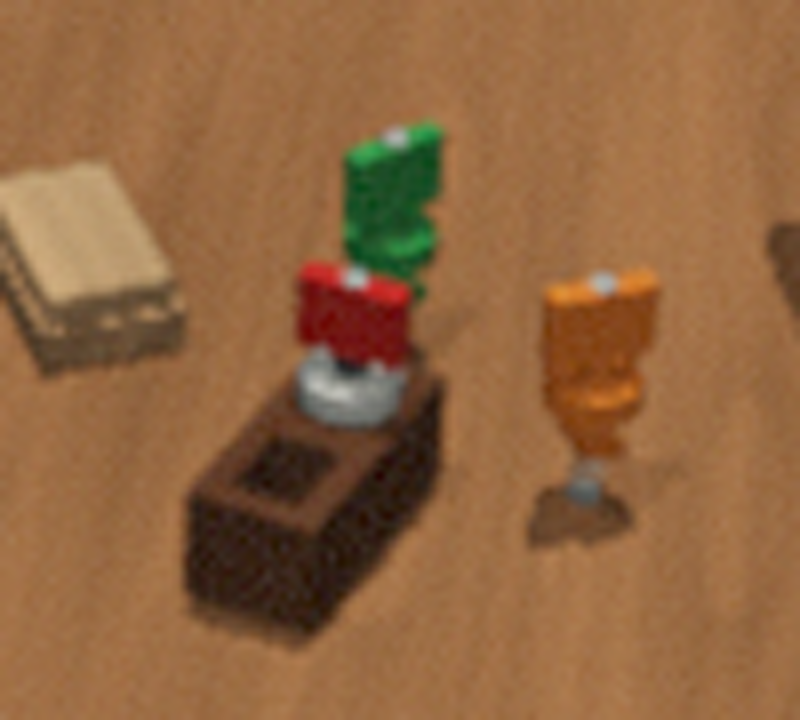

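View pics/s_c2.png

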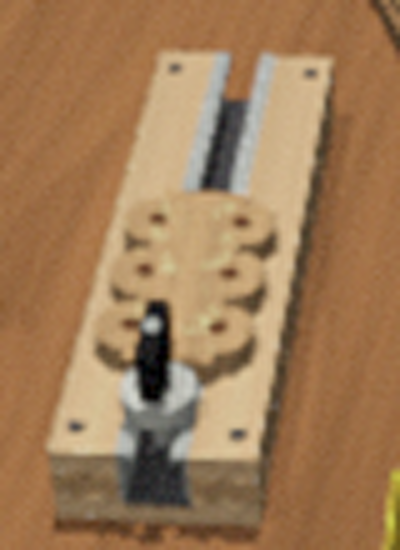

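Confirmed: in the crop the red handle, white cap at top pixel (414.4,220.4) and side pixel (344.4,144.6), stands in the dark wooden block. The green and orange ones stand free, so I leave them alone. Now I'll measure the slot and the stop.

```bash
python3 - <<'E'
from h import *
np.set_printoptions(precision=4,suppress=True)
T=robot.grab_frame("top");S=robot.grab_frame("side")
g=lambda u,v:(220+u/4-.375,90+v/4-.375)
print("cap",tri(T,(414.1,220.0),S,(343.9,144.2)))
for nm,p in dict(s1=(78,111),s2=(667,64),s3=(686,212),s4=(88,262),c1=(45,93),c2=(697,42),c3=(720,230)).items():
    print(nm,onz(T,g(*p),.054))
gs=lambda u,v:(225+u/5-.4,145+v/5-.4)
for nm,p in dict(s1=(76,426),s2=(175,68),s3=(310,73),s4=(238,434)).items():
    print("side",nm,onz(S,gs(*p),.054))
gr=T["frame"].astype(int)
for x in (335,350,365,380):
    print(x,[tuple(gr[y,x]) for y in range(113,142)][0:0],gr[113:142,x].mean(1).astype(int),"sat",(gr[113:142,x].max(1)-gr[113:142,x].min(1)))
E
```

```text
cap (array([ 0.4346, -0.2351,  0.1149]), np.float64(0.0038268592585348274))
s1 [0.6853 0.1652 0.054 ]
s2 [ 0.7222 -0.1924  0.054 ]
s3 [ 0.6288 -0.2021  0.054 ]
s4 [0.5918 0.1557 0.054 ]
c1 [0.6963 0.1855 0.054 ]
c2 [ 0.7367 -0.2111  0.054 ]
c3 [ 0.6179 -0.2224  0.054 ]
side s1 [0.6822 0.1653 0.054 ]
side s2 [ 0.7177 -0.1913  0.054 ]
side s3 [ 0.6247 -0.2012  0.054 ]
side s4 [0.589  0.1562 0.054 ]
335 [] [137 139 136 136 136 137 138 154 157 154 164  68  38  27  21  20  44  44
  45  45 129 159 157 159 145 136 136 136 134] sat [88 88 89 91 89 89 87 25  7  4  3  1  2  0  2  1  1  2  2  1  5  5  7  6
 65 92 92 92 91]
350 [] [138 136 135 137 137 137 156 159 154 165  46  39  26  20  18  44  44  45
  52 161 162 161 172 136 133 134 134 134 137] sat [88 89 91 89 90 88  5  7  7  2  2  2  1  2  2  2  2  3  4  3  6  5  3 90
 95 93 91 92 90]
365 [] [136 135 136 136 143 168 155 153 151  42  36  21  19  45  44  46  46  77
 160 160 162 139 134 132 133 134 135 137 138] sat [90 91 91 90 75  2  6  6  5  2  2  0  2  3  3  2  1  2  4  7  4 17 92 95
 94 94 92 90 89]
380 [] [137 136 137 145 169 154 158 122  41  35  20  19  45  43  47  46 108 162
 159 166 149 132 132 133 135 135 135 136 137] sat [90 90 89 57  1  6  5  3  1  2  2  2  3  3  2  2  2  2  6  2 46 93 94 95
 95 92 91 91 90]
```

```bash
cat > rail.py <<'E'
from h import *
def cross(a,thr,i0,di):
    i=i0
    while (a[i]-thr)*(a[i0]-thr)>0:i+=di
    j=i-di;return j+di*(thr-a[j])/(a[i]-a[j])
def rail(f,axis,rng,c0fun):
    im=f["frame"].astype(float);E=[[],[],[],[]]
    for k in rng:
        l=im[:,k] if axis==0 else im[k]
        b=l.mean(1);s=l.max(1)-l.min(1);c=int(round(c0fun(k)))
        a=cross(b,100,c,-1);d=cross(b,100,c,1)
        o1=cross(s,48,int(a)-1,-1);o2=cross(s,48,int(d)+2,1)
        for e,v in zip(E,(o1,a,d,o2)):
            e.append(onz(f,(k,v) if axis==0 else (v,k),.054)[:2])
    return [np.array(e) for e in E]
def fit(P):
    y=P[:,1];return np.polyfit(y,P[:,0],1)
E
python3 - <<'E'
from rail import *
T=robot.grab_frame("top");S=robot.grab_frame("side")
E=rail(T,0,range(332,388),lambda k:113+14.5-(k-335)*3.2/45)
for n,e in zip("o1 i1 i2 o2".split(),E):
    p=fit(e);print("T",n,p,np.polyval(p,[-.05,-.15]),np.std(e[:,0]-np.polyval(p,e[:,1])))
print([S["frame"][k,265:285].mean(1).astype(int) for k in (165,172,180)],[(np.ptp(S["frame"][k,255:290].astype(int),axis=1)) for k in (165,172,180)])
E
```

```text
T o1 [-0.10392406  0.67684059] [0.68203679 0.6924292 ] 0.00018143926561918407
T i1 [-0.10325691  0.66659768] [0.67176053 0.68208622] 0.00019678272851313786
T i2 [-0.10487938  0.64430516] [0.64954913 0.66003707] 0.000183630410993828
T o2 [-0.10354109  0.63391761] [0.63909466 0.64944877] 0.0001721491025032404
[array([182, 183, 176, 160,  89,  73,  77,  79,  79, 120, 167, 181, 178,
       178, 169, 170, 171, 173, 175, 177]), array([178, 159,  96,  44,  50,  74,  70,  90, 148, 181, 180, 174, 171,
       171, 172, 172, 174, 176, 179, 177]), array([ 92,  44,  55,  72,  70,  78, 141, 177, 184, 184, 174, 170, 172,
       174, 175, 176, 180, 177, 178, 175])] [array([66, 70, 64, 70, 66, 66, 69, 70, 69, 67, 41,  6,  4,  5,  4, 12, 24,
       19, 21, 11,  3,  4,  9, 38, 70, 70, 68, 70, 68, 67, 69, 67, 69, 67,
       62]), array([70, 68, 68, 67, 68, 70, 67, 69, 48, 13,  4,  9,  3,  1,  2,  2,  1,
        3,  1,  4,  4, 23, 63, 71, 67, 68, 68, 70, 66, 68, 68, 68, 66, 61,
       44]), array([68, 68, 67, 69, 68, 70, 47,  9,  6,  4,  2,  3,  6,  5,  6,  5,  3,
        6,  5, 19, 58, 73, 68, 68, 68, 69, 66, 69, 68, 70, 66, 64, 46, 37,
       55])]
```

```bash
cat >> rail.py <<'E'
def go(p,yaw):
    """shift in tool axes (mm) and tool turn (deg) from measured pose to world p, tool-x yaw (deg)"""
    s=robot.read_state();w,x,y,z=s["orientation"];M=R.from_quat([x,y,z,w]).as_matrix()
    d=(np.array(p)-s["ee_pos"])*1000;t=M.T@d
    y0=np.degrees(np.arctan2(M[1,0],M[0,0]));dy=(y0-yaw+180)%360-180
    print("yaw now %.2f"%y0,"shift",np.round(t,1),"turn",round(dy,1),"j6",round(np.degrees(s["joint_pos"][5]),1))
E
python3 - <<'E'
from rail import *
np.set_printoptions(precision=4,suppress=True)
T=robot.grab_frame("top");S=robot.grab_frame("side")
m=mask(T,"red")
hsv=cv2.cvtColor(T["frame"],cv2.COLOR_RGB2HSV)
m=(((hsv[...,0]<8)|(hsv[...,0]>172))&(hsv[...,1]>150)&(hsv[...,2]>90)).astype(np.uint8)
m[:200]=0;m[:,:400]=0;m[240:]=0;m[:,430:]=0
m=cv2.morphologyEx(m,cv2.MORPH_CLOSE,np.ones((3,3)))
v,u=np.nonzero(m);P=np.array([onz(T,q,.115)[:2] for q in zip(u,v)])
e,V=np.linalg.eigh(np.cov(P.T));d=V[:,1];print("handle",P.mean(0),"dir deg",np.degrees(np.arctan2(d[1],d[0])),"lens",4*np.sqrt(e/1.33*1.0))
print(cv2.minAreaRect(np.argwhere(m)[:,::-1].astype(np.float32)))
# side handle direction: left/right top ends in s_c1 crop
for q in((300,268),(410,292)):
    print("side top edge",onz(S,(300+q[0]/8-.44,110+q[1]/8-.44),.115))
def rS(f,rng,c0):
    im=f["frame"].astype(float);out=[]
    for k in rng:
        s=np.ptp(im[k],axis=1);c=int(round(c0(k)))
        a=cross(s,40,c,-1);b=cross(s,40,c,1);out.append((onz(f,(a,k),.054)[:2],onz(f,(b,k),.054)[:2]))
    return np.array(out)
E=rS(S,range(160,182),lambda k:272-(k-165)*.27)
for i in(0,1):
    p=fit(E[:,i]);print("S",p,np.polyval(p,[-.05,-.15]))
# workpiece end
g=lambda u,v:(220+u/4-.375,90+v/4-.375)
print("wend",onz(T,g(417,124),.072),onz(T,g(421,205),.072))
print("green",onz(T,(469.2,222.2),.12), "orange",onz(T,(424.7,268.2),.12))
go([.4346,-.2351,.18],71.6)
E
```

```text
handle [ 0.4362 -0.2345] dir deg 160.41995513185336 lens [0.0135 0.0545]
((414.0320129394531, 220.197509765625), (6.263774871826172, 21.833730697631836), 17.35402488708496)
side top edge [ 0.4562 -0.2378  0.115 ]
side top edge [ 0.4085 -0.2275  0.115 ]
S [0.0087 0.6846] [0.6841 0.6833]
S [-0.2019  0.6193] [0.6294 0.6496]
wend [ 0.6747 -0.0386  0.072 ] [ 0.625  -0.0412  0.072 ]
green [ 0.4328 -0.3544  0.12  ] orange [ 0.333  -0.2534  0.12  ]
yaw now -71.16 shift [-262.2 -335.4   68.3] turn -142.8 j6 -6.4
```

The handle is at about (0.4345,-0.234), the cap height of 0.115 agrees with the expected 0.115–0.118, and the slot's measured width of 22.2 mm matches. I'll move above the handle.

```bash
python3 -m pendant '[[[45,-20,-25,0,-10],[45,-40,-51,5,-20.5],[45,-60,-77,10,-31],[45,-80,-103,15,-41.5],[45,-100,-129,20,-52],[45,-120,-155,25,-62.5],[45,-140,-181,30,-73],[45,-160,-207,35,-83.5],[45,-180,-233,40,-94],[45,-200,-258,45,-104.5],[45,-220,-283,50,-115],[45,-240,-308,58,-125],[45,-255,-328,65,-135],[45,-262.5,-335.5,68,-142.7],[45,-262.5,-335.5,68,-142.7],[45,-262.5,-335.5,68,-142.7]]]'
python3 - <<'E'
from rail import *
T=robot.grab_frame("top");S=robot.grab_frame("side")
crop(T,350,150,500,290,5,"pics/t_c3.png");crop(S,300,90,400,200,5,"pics/s_c3.png")
go([.4345,-.2340,.097],71.5)
E
```

```text
t: 2.5
ee_pos: [0.4346, -0.2352, 0.1806]
orientation: [0.0, 0.812, 0.584, -0.0]
contact_force: [0.3, -0.9, -0.1]
width: 0.045
yaw now 71.43 shift [ 1.4 -0.6 83.7] turn -0.1 j6 -108.0
```

View pics.

View pics/t_c3.png

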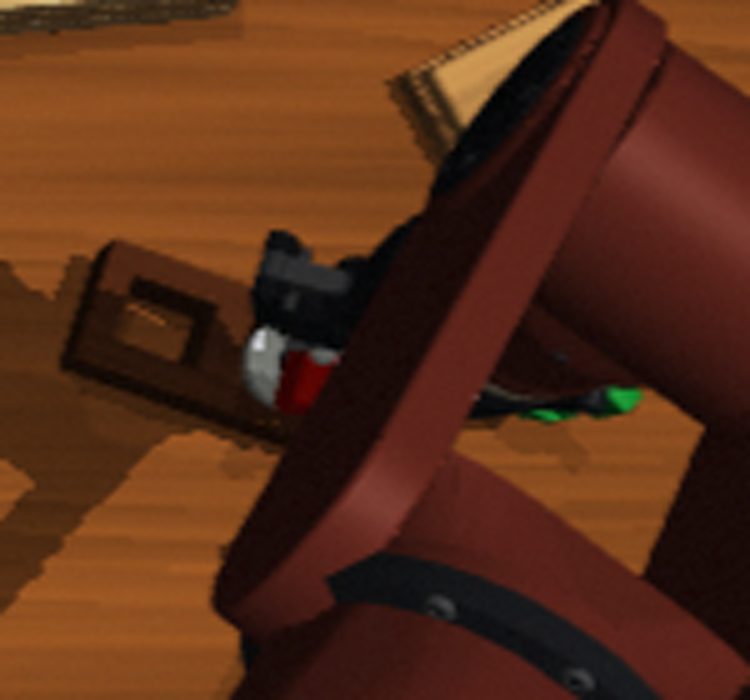

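View pics/s_c3.png

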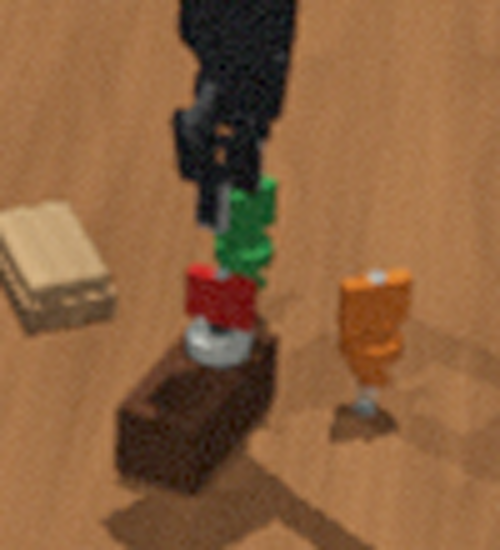

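The side view shows the open jaws straddling the line above the red handle, at crop (220,190). I'll descend and grip.

```bash
python3 -m pendant '[[[45,0.5,0,20,0],[45,1,0,42,0],[45,1,0,62,0],[45,1,0,76,0],[45,1,0,83.5,0],[45,1,0,83.5,0],[30,1,0,83.5,0],[10,1,0,83.5,0],[10,1,0,83.5,0],[10,1,0,83.5,0],[10,1,0,83.5,0],[10,1,0,83.5,0]]]' 60
python3 - <<'E'
from rail import *
S=robot.grab_frame("side")
crop(S,300,90,400,200,5,"pics/s_c4.png")
go([.4345,-.2340,.097],71.5)
E
```

```text
t: 4.1
ee_pos: [0.4356, -0.2343, 0.0977]
orientation: [0.001, 0.811, 0.585, 0.0]
contact_force: [-1.1, -0.3, 5.8]
width: 0.0131
yaw now 71.54 shift [-0.  -1.1  0.7] turn 0.0 j6 -108.0
```

View pics/s_c4.png

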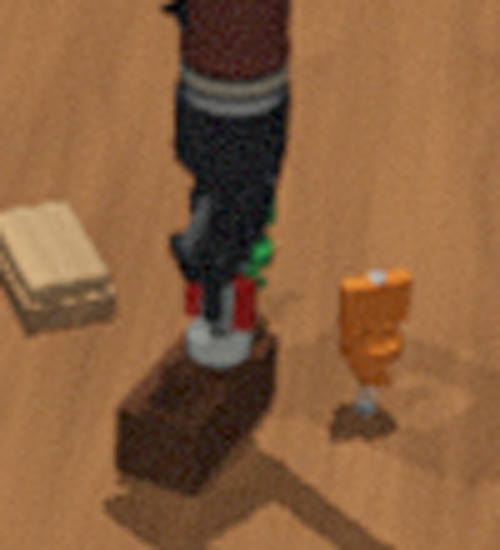

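```bash
python3 -m pendant '[[[10,0,0,-8,0],[10,0,0,-25,0],[10,0,0,-45,0],[10,0,0,-65,0],[10,0,0,-85,0],[10,0,0,-100,0],[10,0,0,-110,0],[10,0,0,-110,0],[10,0,0,-110,0]]]' 60
python3 - <<'E'
from rail import *
S=robot.grab_frame("side")
crop(S,290,70,400,180,7,"pics/s_c5.png")
go([.6647,-.1075,.208],95.85)
E
```

```text
t: 5.28
ee_pos: [0.4344, -0.2334, 0.206]
orientation: [-0.001, 0.811, 0.585, -0.0]
contact_force: [-0.4, -0.4, -2.1]
width: 0.0131
yaw now 71.54 shift [192.3 178.7  -2.5] turn -24.3 j6 -108.0
```

View pics/s_c5.png

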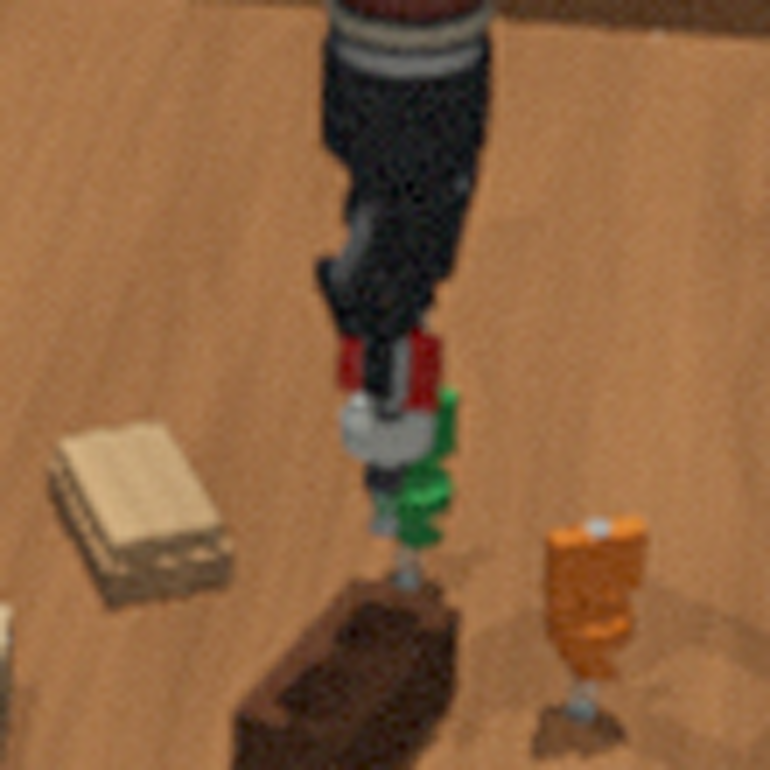

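```bash
python3 -m pendant '[[[10,12,11,0,-2],[10,36,33,0,-5],[10,64,59,0,-9],[10,92,85,0,-13],[10,120,111,0,-17],[10,148,137,0,-20.5],[10,170,158,0,-23],[10,185,172,0,-24],[10,192.3,178.7,0,-24.3],[10,192.3,178.7,0,-24.3],[10,192.3,178.7,0,-24.3]]]'
python3 - <<'E'
from rail import *
S=robot.grab_frame("side");T=robot.grab_frame("top")
crop(S,215,70,335,190,6,"pics/s_c6.png")
crop(T,220,50,470,200,3,"pics/t_c6.png")
cv2.imwrite("pics/side6.png",S["frame"][...,::-1])
s=robot.read_state();print(s["ee_pos"],s["contact_force"],s["torque"])
go([.6647,-.1075,.208],95.85)
p=s["ee_pos"]
for dz in(.016-.002,0,-.044,-.0945,-.06):print(dz,proj(S,p+np.array([0,0,dz+.002])),proj(T,p+np.array([0,0,dz+.002])))
print("slot here",proj(S,[p[0],p[1],.054]),proj(T,[p[0],p[1],.054]))
E
```

```text
t: 6.7
ee_pos: [0.6647, -0.1082, 0.2065]
orientation: [-0.0, 0.67, 0.742, -0.0]
contact_force: [-0.6, -0.5, -1.7]
width: 0.0135
[ 0.66469363 -0.10847197  0.2067457 ] [ 0.22993064 -0.28715429 -1.70213367] [-0.0224269   0.0044442  -0.03532878]
yaw now 95.80 shift [ 1.   0.1 -1.3] turn -0.1 j6 -111.0
0.014 [265.38480423 130.04319065] [362.91254681 100.88985766]
0 [265.68478825 133.93340389] [361.86894582 103.51302075]
-0.044 [266.60424183 145.85694098] [358.80329645 111.21874195]
-0.0945 [267.61783385 159.00127165] [355.63907645 119.17222722]
-0.06 [266.93007939 150.08242476] [357.76250902 113.83483295]
slot here [268.77242537 173.97409361] [352.28280908 127.60843678]
```

View pics/s_c6.png

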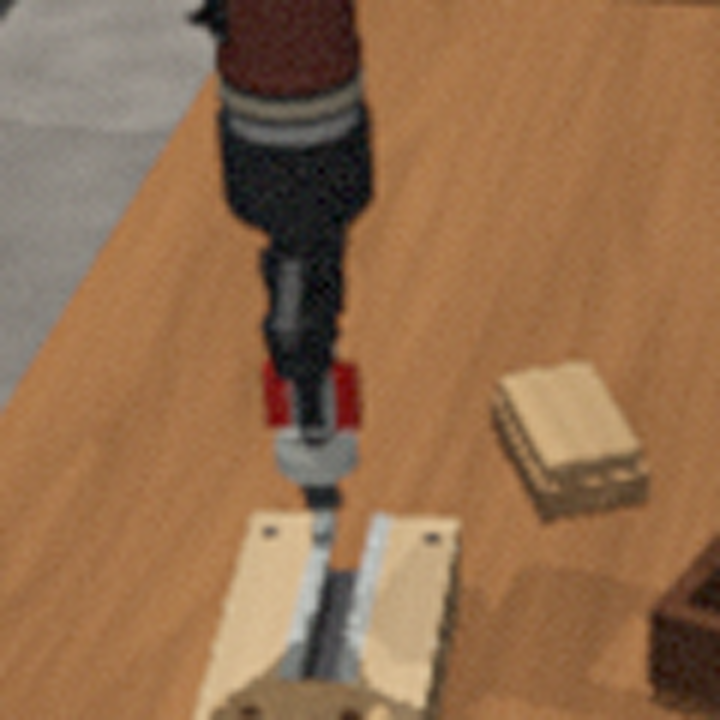

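View pics/t_c6.png

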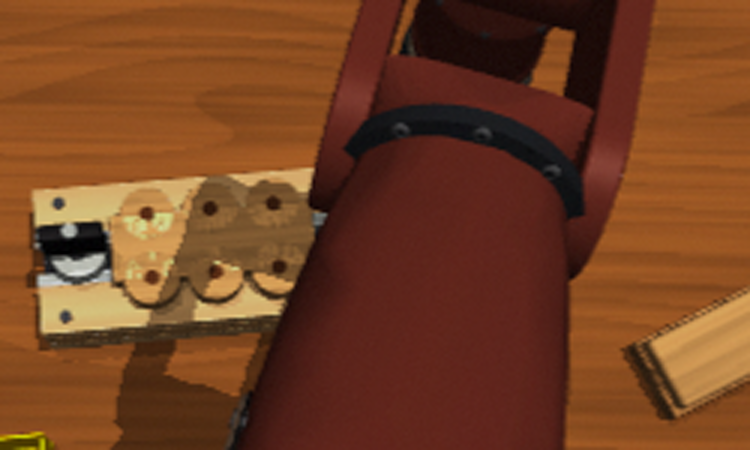

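The side view shows the stop hanging upright with its foot at crop (322,530). Handle and collar lie about 0.7 px right of the projected TCP. Judged within this one view, the stop is over the slot's middle to within about 1 mm. I'll go down to just above nut contact.

```bash
python3 -m pendant '[[[10,0,0,10,0],[10,0,0,30,0],[10,0,0,50,0],[10,0,0,66,0],[10,0,0,78,0],[10,0,0,85,0],[10,0,0,87,0],[10,0,0,87,0],[10,0,0,87,0]]]'
python3 - <<'E'
from rail import *
S=robot.grab_frame("side")
crop(S,225,110,325,200,8,"pics/s_c7.png")
s=robot.read_state();print(s["ee_pos"],s["contact_force"],s["torque"],(s["ee_pos"][2]+.0013-.054)*1e3)
go([.6647,-.1075,.118],95.85)
E
```

```text
t: 7.92
ee_pos: [0.6659, -0.1081, 0.1208]
orientation: [0.001, 0.67, 0.742, 0.0]
contact_force: [0.1, 0.2, -2.4]
width: 0.0132
[ 0.66590516 -0.10813206  0.12074409] [-0.09819857 -0.13264589 -1.93011814] [-0.02563618  0.00225433  0.02083227] 68.04408508988247
yaw now 95.84 shift [ 0.8 -1.1  2.7] turn -0.0 j6 -111.0
```

View pics/s_c7.png

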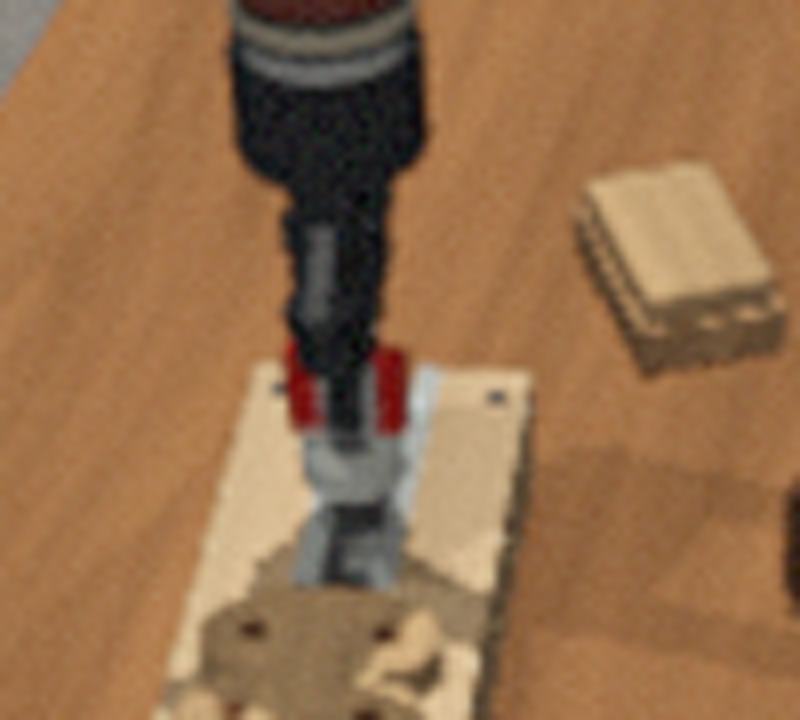

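```bash
python3 - <<'E'
from rail import *
S=robot.grab_frame("side")
crop(S,255,160,285,190,25,"pics/s_c8.png")
s=robot.read_state();print(s["ee_pos"],s["contact_force"])
E
```

```text
[ 0.66578521 -0.108103    0.12060512] [ 0.54472078  0.72124745 -1.18564028]
```

View pics/s_c8.png

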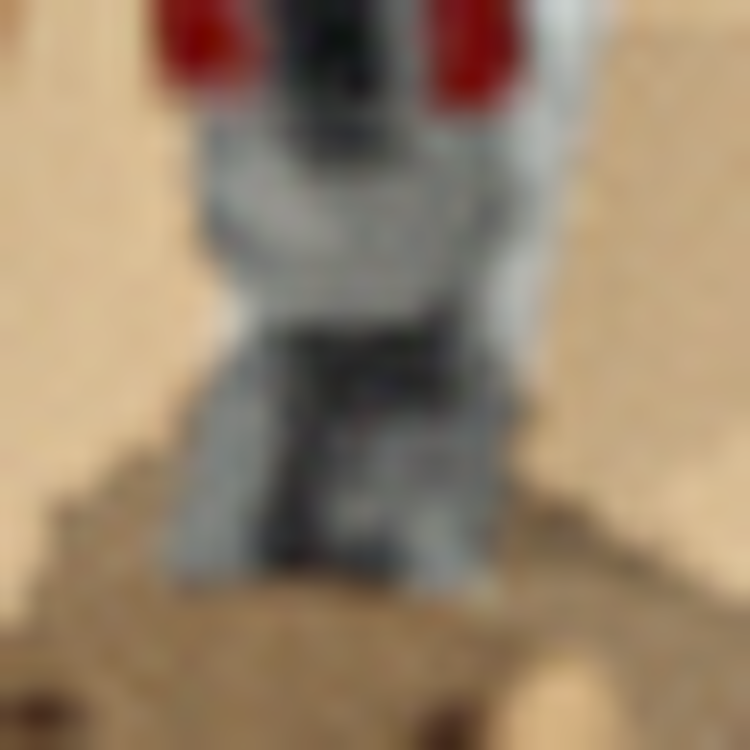

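The nut shows at crop (370,370), centred between the lips to within about a pixel. Now I'll feel downward.

```bash
python3 -m pendant '[[[10,0,0,1.5,0],[10,0,0,3,0],[10,0,0,3,0]]]'; python3 -m pendant '[[[10,0,0,1,0],[10,0,0,1,0]]]';  python3 -m pendant '[[[10,0,0,1,0],[10,0,0,1,0]]]'
```

```text
t: 8.4
ee_pos: [0.6655, -0.108, 0.1172]
orientation: [0.0, 0.67, 0.742, 0.0]
contact_force: [-1.1, 0.5, 1.0]
width: 0.0133
t: 8.65
ee_pos: [0.6656, -0.108, 0.1171]
orientation: [0.0, 0.67, 0.742, 0.0]
contact_force: [-2.5, 1.2, 5.1]
width: 0.013
t: 8.9
ee_pos: [0.6657, -0.108, 0.1169]
orientation: [0.0, 0.67, 0.742, 0.0]
contact_force: [-2.8, 1.3, 9.0]
width: 0.0133
```

```bash
python3 -m pendant '[[[10,0,0,0,2],[10,0,0,0,4]]]';python3 -m pendant '[[[10,0,0,0,2],[10,0,0,0,4]]]';python3 -m pendant '[[[10,0,0,0,2],[10,0,0,0,4]]]'; python3 -m pendant '[[[10,0,0,0,2],[10,0,0,0,4]]]'
```

```text
t: 9.15
ee_pos: [0.6661, -0.1081, 0.1168]
orientation: [0.001, 0.696, 0.718, 0.0]
contact_force: [-1.8, 1.0, 6.1]
width: 0.0133
t: 9.4
ee_pos: [0.6665, -0.1077, 0.1167]
orientation: [0.001, 0.721, 0.693, 0.001]
contact_force: [-0.8, 2.7, 5.6]
width: 0.0131
t: 9.65
ee_pos: [0.667, -0.1072, 0.1167]
orientation: [0.001, 0.745, 0.668, 0.002]
contact_force: [0.0, 3.0, 6.5]
width: 0.0131
t: 9.9
ee_pos: [0.6669, -0.1075, 0.1162]
orientation: [0.001, 0.767, 0.641, 0.002]
contact_force: [0.2, 0.2, -1.3]
width: 0.0131
```

```bash
python3 -m pendant '[[[10,0,0,1,0],[10,0,0,2,0],[10,0,0,2,0]]]'; python3 - <<'E'
from rail import *
go([.6647,-.1075,.118],95.85)
E
```

```text
t: 10.28
ee_pos: [0.665, -0.1082, 0.1118]
orientation: [-0.0, 0.767, 0.642, -0.0]
contact_force: [2.3, 0.1, -3.3]
width: 0.0133
yaw now 79.83 shift [ 0.6 -0.4 -6.2] turn -16.0 j6 -95.0
```

The nut dropped through at +16° clockwise. I'll press down further in steps and watch the force.

```bash
python3 -m pendant '[[[10,0,0.4,2,0],[10,0,0.4,4,0],[10,0,0.4,5,0],[10,0,0.4,5,0]]]';python3 -m pendant '[[[10,0,0,2,0],[10,0,0,4,0],[10,0,0,4,0]]]'
```

```text
t: 10.78
ee_pos: [0.6653, -0.1081, 0.1077]
orientation: [-0.0, 0.767, 0.642, -0.0]
contact_force: [-0.3, -0.6, 0.0]
width: 0.0134
t: 11.15
ee_pos: [0.6657, -0.1081, 0.1043]
orientation: [-0.0, 0.767, 0.642, -0.0]
contact_force: [-2.9, -0.2, 4.0]
width: 0.0135
```

```bash
python3 -m pendant '[[[10,0,-0.2,2,0],[10,0,-0.3,4,0],[10,0,-0.3,6,0],[10,0,-0.3,6,0]]]'
```

```text
t: 11.65
ee_pos: [0.6658, -0.1081, 0.0995]
orientation: [0.0, 0.767, 0.642, 0.0]
contact_force: [-3.8, 0.6, 8.8]
width: 0.0134
```

```bash
python3 -m pendant '[[[10,0,-0.5,0,2],[10,0,-0.7,0,6],[10,0,-0.7,0,10],[10,0,-0.7,0,14],[10,0,-0.7,0,18],[10,0,-0.7,0,20],[10,0,-0.7,0,20]]]'; python3 - <<'E'
from rail import *
s=robot.read_state();print(s["torque"],s["contact_force"]);go([.6647,-.1075,.118],95.85)
E
```

```text
t: 12.52
ee_pos: [0.6664, -0.1079, 0.1001]
orientation: [0.001, 0.867, 0.499, 0.002]
contact_force: [-1.6, 1.6, 8.5]
width: 0.0131
[0.16940438 0.50722364 0.00798427] [-1.61334638  1.63811135  8.53503584]
yaw now 59.82 shift [ -0.4  -1.6 -17.9] turn -36.0 j6 -75.0
```

```bash
python3 -m pendant '[[[10,0,0,0.8,3],[10,0,0,0.8,8],[10,0,0,0.8,14],[10,0,0,0.8,20],[10,0,0,0.8,26],[10,0,0,0.8,32],[10,0,0,0.8,36],[10,0,0,0.8,36]]]'; python3 - <<'E'
from rail import *
s=robot.read_state();print(s["torque"],s["contact_force"]);go([.6647,-.1075,.118],95.85)
E
```

```text
t: 13.52
ee_pos: [0.6676, -0.108, 0.1]
orientation: [0.001, 0.978, 0.206, 0.003]
contact_force: [-0.2, 1.1, 8.3]
width: 0.0129
[ 0.2645563   0.15336781 -0.0226652 ] [-0.16191222  1.11493125  8.34292035]
yaw now 23.80 shift [ -2.3  -1.6 -18. ] turn -72.0 j6 -39.0
```

```bash
python3 -m pendant '[[[10,0,0,0.3,3],[10,0,0,0.3,8],[10,0,0,0.3,14],[10,0,0,0.3,20],[10,0,0,0.3,26],[10,0,0,0.3,31],[10,0,0,0.3,34],[10,0,0,0.3,34]]]'; python3 - <<'E'
from rail import *
s=robot.read_state();print(s["torque"],s["contact_force"]);go([.6647,-.1075,.118],95.85)
S=robot.grab_frame("side")
crop(S,225,110,325,200,8,"pics/s_c9.png")
E
```

```text
t: 14.52
ee_pos: [0.6683, -0.1083, 0.1001]
orientation: [0.0, 0.996, -0.089, 0.004]
contact_force: [1.1, 0.0, 8.3]
width: 0.0132
[ 0.14534984 -0.02752644  0.07267802] [1.07551837 0.02425521 8.31032243]
yaw now -10.19 shift [ -3.5  -0.2 -17.9] turn -106.0 j6 -5.0
```

View pics/s_c9.png

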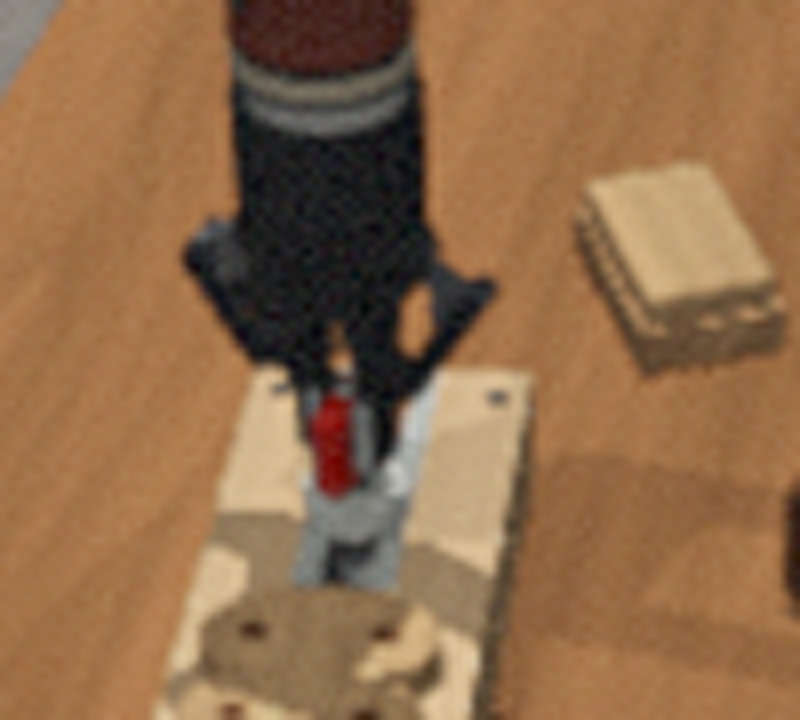

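```bash
python3 -m pendant '[[[10,0,0,-1,1],[10,0,0,-2,1],[10,0,0,-3,1],[10,0,0,-4,1],[10,0,0,-4,1]]]'; python3 -m pendant '[[[10,0,0,-1,0],[10,0,0,-1,0],[10,0,0,-1,0]]]';python3 -m pendant '[[[10,0,0,-1,0],[10,0,0,-1,0],[10,0,0,-1,0]]]'; python3 - <<'E'
from rail import *
s=robot.read_state();print(s["torque"],s["contact_force"]);go([.6647,-.1075,.1037],-10)
E
```

```text
t: 15.2
ee_pos: [0.6681, -0.1083, 0.1031]
orientation: [0.0, 0.995, -0.097, 0.004]
contact_force: [2.9, 0.2, 5.0]
width: 0.0134
t: 15.58
ee_pos: [0.6666, -0.1083, 0.1029]
orientation: [0.0, 0.995, -0.097, 0.002]
contact_force: [3.2, 0.8, 5.8]
width: 0.0135
t: 15.95
ee_pos: [0.6665, -0.1082, 0.1036]
orientation: [0.0, 0.995, -0.097, 0.002]
contact_force: [6.0, -0.4, 4.0]
width: 0.0128
[-0.04366061 -1.18049153  0.0158615 ] [ 6.00483447 -0.44317639  3.99209237]
yaw now -11.17 shift [-1.9 -0.4 -0.2] turn -1.2 j6 -4.0
```

```bash
python3 -m pendant '[[[10,0.6,0,0,0],[10,1.2,0,0,0],[10,1.2,0,0,0]]]'; python3 -m pendant '[[[10,0.5,0,-0.7,0],[10,0.5,0,-0.7,0],[10,0.5,0,-0.7,0]]]'; python3 - <<'E'
from rail import *
s=robot.read_state();print(s["torque"],s["contact_force"]);go([.6647,-.1075,.1037],-10)
E
```

```text
t: 16.32
ee_pos: [0.6668, -0.1083, 0.1032]
orientation: [0.0, 0.995, -0.097, 0.001]
contact_force: [5.2, 0.3, 5.1]
width: 0.0132
t: 16.7
ee_pos: [0.6668, -0.1083, 0.1036]
orientation: [0.0, 0.995, -0.097, 0.001]
contact_force: [5.4, -0.6, 3.5]
width: 0.0132
[-0.05684257 -1.17181942 -0.03893428] [ 5.36806662 -0.55650568  3.50241245]
yaw now -11.16 shift [-2.2 -0.4 -0.1] turn -1.2 j6 -4.0
```

```bash
python3 -m pendant '[[[10,0.8,0,0,0],[10,1.5,0,0,0],[10,1.5,0,0,0]]]'; python3 -m pendant '[[[10,0,0,-0.7,0],[10,0,0,-0.7,0],[10,0,0,-0.7,0]]]';python3 -m pendant '[[[10,0,0,-0.7,0],[10,0,0,-0.7,0],[10,0,0,-0.7,0]]]'; python3 - <<'E'
from rail import *
s=robot.read_state();print(s["torque"],s["contact_force"]);go([.6647,-.1075,.1037],-10)
E
```

```text
t: 17.08
ee_pos: [0.6672, -0.1084, 0.103]
orientation: [-0.0, 0.995, -0.097, -0.001]
contact_force: [3.2, -1.1, 5.5]
width: 0.013
t: 17.45
ee_pos: [0.6672, -0.1084, 0.1036]
orientation: [-0.0, 0.995, -0.097, -0.001]
contact_force: [1.6, -0.6, 5.3]
width: 0.013
t: 17.82
ee_pos: [0.6672, -0.1084, 0.1038]
orientation: [-0.0, 0.995, -0.097, -0.001]
contact_force: [2.6, -0.5, 0.0]
width: 0.0132
[-0.04976927 -0.60467257  0.08029712] [ 2.55327545 -0.50802272  0.03090617]
yaw now -11.16 shift [-2.6 -0.4  0.1] turn -1.2 j6 -4.0
```

The force dropped to zero at 0.1038 (51.1 mm over the rail), so the nut is caught. Now I'll slide along the rail.

```bash
python3 -m pendant '[[[10,-0.6,-1.9,0,0],[10,-1.5,-4.8,0,0],[10,-2.6,-8.6,0,0],[10,-3.8,-12.4,0,0],[10,-5,-16.3,0,0],[10,-5.9,-19.1,0,0],[10,-5.9,-19.1,0,0]]]'; python3 - <<'E'
from rail import *
s=robot.read_state();print(s["torque"],s["contact_force"]);go([.6647,-.1075,.1037],-10)
S=robot.grab_frame("side")
crop(S,225,110,325,200,8,"pics/s_c10.png")
E
```

```text
t: 18.7
ee_pos: [0.6653, -0.0916, 0.1039]
orientation: [0.003, 0.995, -0.097, -0.0]
contact_force: [2.5, -7.7, -4.0]
width: 0.0133
[-1.60680696 -0.70557863  0.08638637] [ 2.51732464 -7.7035551  -3.9713799 ]
yaw now -11.11 shift [ 2.4 15.8  0.3] turn -1.1 j6 -2.4
```

View pics/s_c10.png

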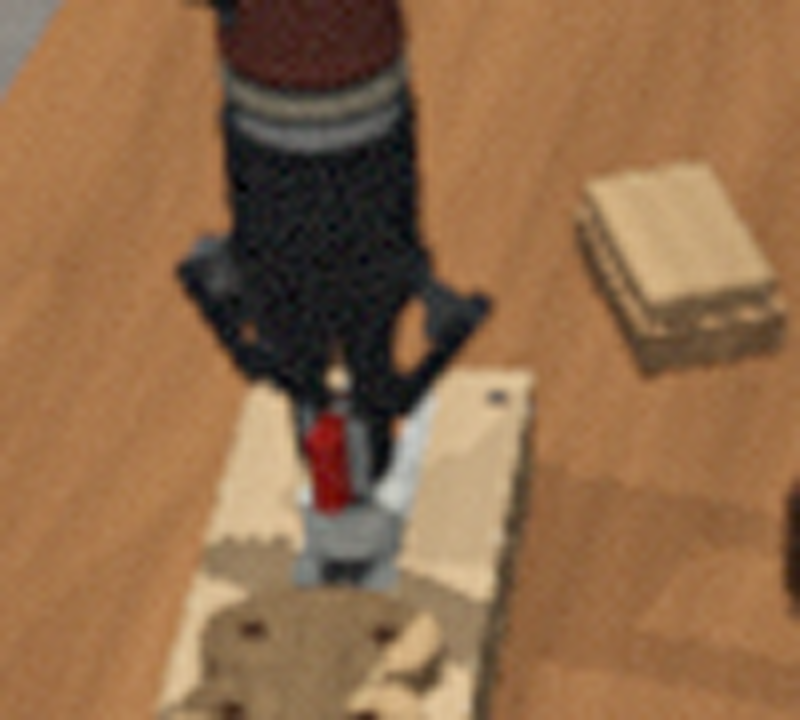

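```bash
python3 -m pendant '[[[10,-0.6,-1.9,0.4,0],[10,-1.5,-4.8,0.5,0],[10,-2.6,-8.6,0.5,0],[10,-3.8,-12.4,0.5,0],[10,-5,-16.3,0.5,0],[10,-5.9,-19.1,0.5,0],[10,-5.9,-19.1,0.5,0]]]'; python3 - <<'E'
from rail import *
s=robot.read_state();print(s["torque"],s["contact_force"]);go([.6647,-.1075,.1037],-10)
S=robot.grab_frame("side")
crop(S,225,130,325,220,8,"pics/s_c11.png")
E
```

```text
t: 19.62
ee_pos: [0.6633, -0.0711, 0.1038]
orientation: [0.002, 0.995, -0.097, -0.0]
contact_force: [1.9, -6.1, -1.3]
width: 0.0134
[-1.30430123 -0.5020324   0.00465952] [ 1.89862902 -6.07888054 -1.25523223]
yaw now -11.11 shift [ 8.4 35.4  0.3] turn -1.1 j6 -0.8
```

View pics/s_c11.png

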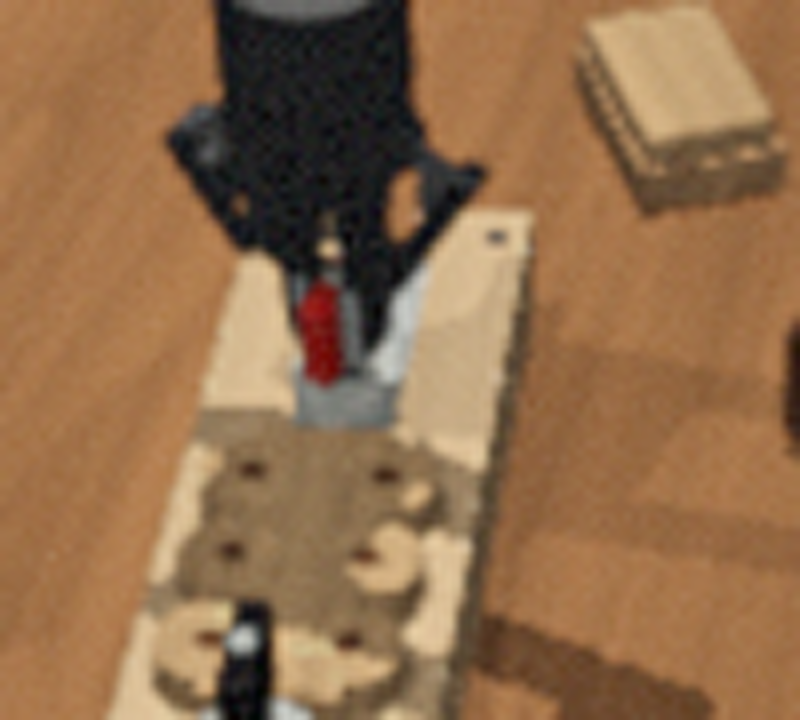

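```bash
python3 -m pendant '[[[10,-0.7,-2.4,0,0],[10,-1.5,-4.8,0,0],[10,-1.5,-4.8,0,0]]]'|egrep 'ee|force'; python3 -m pendant '[[[10,-0.5,-1.6,0,0],[10,-0.9,-2.9,0,0],[10,-0.9,-2.9,0,0]]]'|egrep 'ee|force'; python3 -m pendant '[[[10,-0.5,-1.6,0,0],[10,-0.9,-2.9,0,0],[10,-0.9,-2.9,0,0]]]'|egrep 'ee|force'
```

```text
ee_pos: [0.6628, -0.0663, 0.1038]
contact_force: [2.2, -5.4, -1.5]
ee_pos: [0.6625, -0.0635, 0.1038]
contact_force: [2.5, -7.2, -2.1]
ee_pos: [0.6622, -0.0605, 0.1038]
contact_force: [2.2, -6.8, -1.8]
```

```bash
python3 -m pendant '[[[10,-0.2,-0.7,0,0],[10,-0.4,-1.4,0,0],[10,-0.4,-1.4,0,0]]]'|egrep 'ee|force'; python3 -m pendant '[[[10,-0.2,-0.7,0,0],[10,-0.4,-1.4,0,0],[10,-0.4,-1.4,0,0]]]'|egrep 'ee|force'; python3 - <<'E'
from rail import *
S=robot.grab_frame("side")
crop(S,225,130,325,260,6,"pics/s_c12.png")
E
```

```text
ee_pos: [0.6621, -0.0595, 0.1038]
contact_force: [1.8, -7.8, -1.9]
ee_pos: [0.662, -0.0588, 0.1038]
contact_force: [2.9, -9.3, -2.4]
```

View pics/s_c12.png

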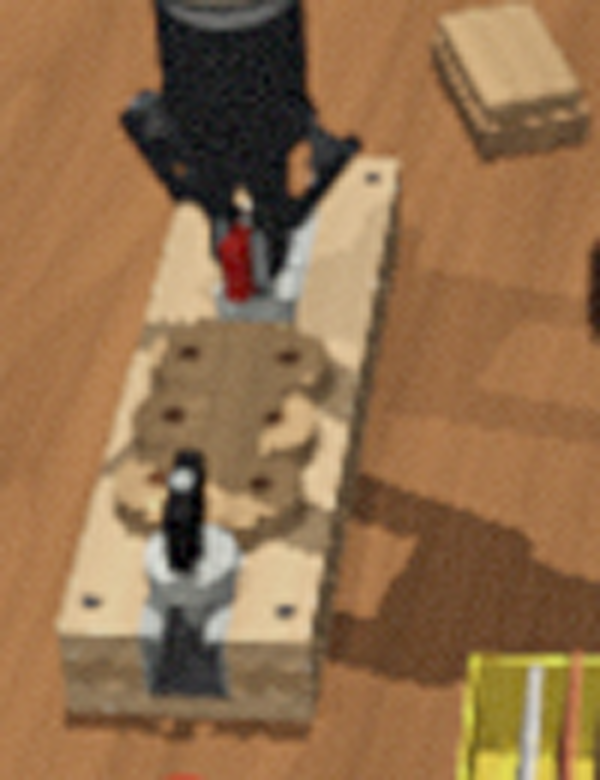

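```bash
for i in 1; do python3 -m pendant '[[[10,-0.2,-0.7,0,0],[10,-0.4,-1.4,0,0],[10,-0.4,-1.4,0,0]]]'|egrep 'ee|force'; done; python3 -m pendant '[[[10,-0.2,-0.7,0,0],[10,-0.4,-1.4,0,0],[10,-0.4,-1.4,0,0]]]'|egrep 'ee|force'
```

```text
ee_pos: [0.6618, -0.0571, 0.1038]
contact_force: [1.8, -8.2, -0.7]
ee_pos: [0.6617, -0.0556, 0.1038]
contact_force: [2.2, -9.8, -1.6]
```

```bash
python3 -m pendant '[[[10,-0.2,-0.7,0,0],[10,-0.4,-1.4,0,0],[10,-0.4,-1.4,0,0]]]'|egrep 'ee|force';  python3 -m pendant '[[[10,-0.2,-0.7,0,0],[10,-0.4,-1.4,0,0],[10,-0.4,-1.4,0,0]]]'|egrep 'ee|force'
```

```text
ee_pos: [0.6617, -0.055, 0.1039]
contact_force: [2.7, -10.5, -1.9]
ee_pos: [0.6616, -0.0548, 0.1039]
contact_force: [1.8, -13.2, -2.8]
```

```bash
python3 -m pendant '[[[10,-0.2,-0.5,0,0],[10,-0.3,-1,0,0],[10,-0.3,-1,0,0]]]'|egrep 'ee|force'; python3 - <<'E'
from rail import *
S=robot.grab_frame("side")
crop(S,225,130,325,260,6,"pics/s_c13.png")
s=robot.read_state();print(s["t"],s["contact_force"],s["torque"])
E
```

```text
ee_pos: [0.6616, -0.0547, 0.1038]
contact_force: [2.5, -15.2, -3.1]
23.525 [  2.99142695 -15.92200567  -3.15389958] [-2.89014153 -0.56671954  0.05239054]
```

View pics/s_c13.png

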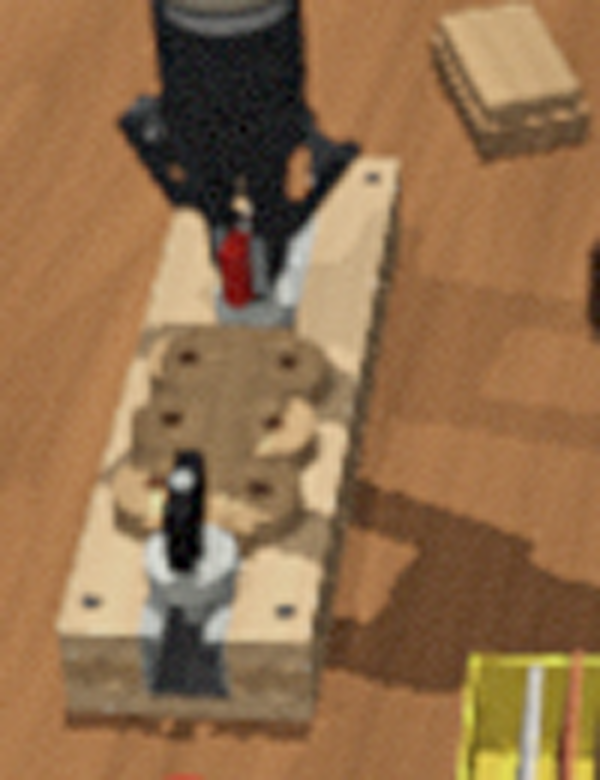

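```bash
python3 -m pendant '[[[10,-0.2,-0.6,0,0],[10,-0.4,-1.2,0,0],[10,-0.4,-1.2,0,0],[10,-0.4,-1.2,0,0],[10,-0.4,-1.2,0,0]]]'|egrep '^t|ee|force'
```

```text
t: 24.15
ee_pos: [0.6616, -0.0546, 0.1039]
contact_force: [3.1, -17.8, -3.4]
```

```bash
python3 -m pendant '[[[10,-0.1,-0.4,0,0],[10,-0.2,-0.8,0,0],[10,-0.2,-0.8,0,0],[10,-0.2,-0.8,0,0]]]'|egrep '^t|ee|force'
```

```text
t: 24.65
ee_pos: [0.6616, -0.0545, 0.1039]
contact_force: [3.5, -19.8, -3.1]
```

```bash
python3 -m pendant '[[[10,0.6,1.1,0.2,0],[10,1.2,2.2,0.4,0],[10,1.6,3.2,0.5,0],[10,1.6,3.2,0.5,0]]]'|egrep '^t|ee|force'
```

```text
t: 25.15
ee_pos: [0.6618, -0.0548, 0.1038]
contact_force: [0.7, -12.3, -0.5]
```

```bash
python3 -m pendant '[[[10,0.3,0.9,0,0],[10,0.6,1.9,0,0],[10,0.6,1.9,0,0],[16,0.6,1.9,0,0],[20,0.6,1.9,0,0],[30,0.6,1.9,0,0],[40,0.6,1.9,0,0],[40,0.6,1.9,0,0],[40,0.6,1.9,0,0]]]'|egrep '^t|ee|force|wid'; python3 - <<'E'
from rail import *
S=robot.grab_frame("side")
crop(S,225,130,325,260,6,"pics/s_c14.png")
E
```

```text
t: 26.28
ee_pos: [0.6626, -0.0512, 0.1038]
contact_force: [0.3, -0.0, 0.1]
width: 0.0399
```

View pics/s_c14.png

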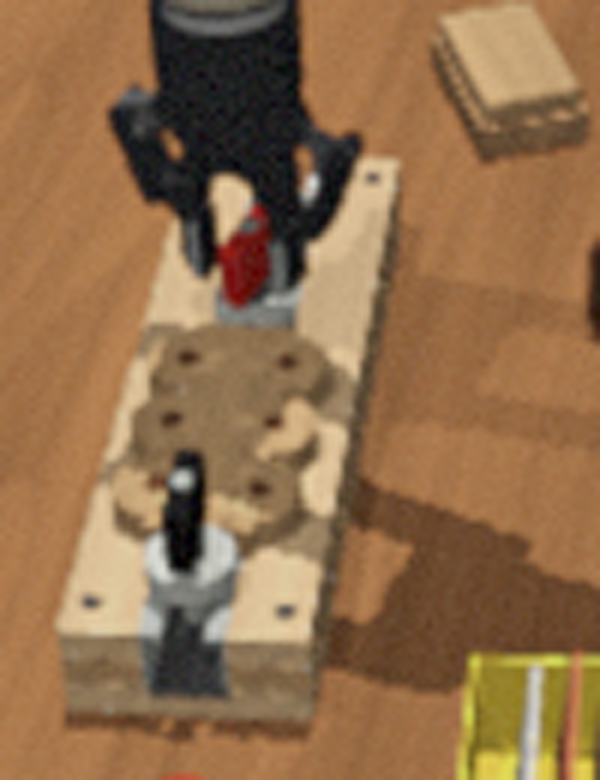

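```bash
python3 -m pendant '[[[40,0,0,-10,0],[40,0,0,-30,0],[40,0,0,-60,0],[40,0,0,-95,0],[40,0,0,-130,0],[40,0,0,-150,0],[40,-10,30,-155,0],[40,-30,80,-155,0],[40,-60,130,-155,0],[40,-90,180,-155,0],[40,-110,220,-155,0],[40,-120,240,-155,0],[40,-120,240,-155,0],[40,-120,240,-155,0]]]'|egrep '^t|ee|force|wid'; python3 - <<'E'
from rail import *
S=robot.grab_frame("side");T=robot.grab_frame("top")
crop(S,225,130,325,260,6,"pics/s_c15.png");crop(T,220,90,410,175,4,"pics/t_c15.png")
cv2.imwrite("pics/top15.png",T["frame"][...,::-1])
E
```

```text
t: 28.08
ee_pos: [0.4988, -0.263, 0.259]
contact_force: [0.2, 1.1, -0.1]
width: 0.0401
```

View pics/s_c15.png

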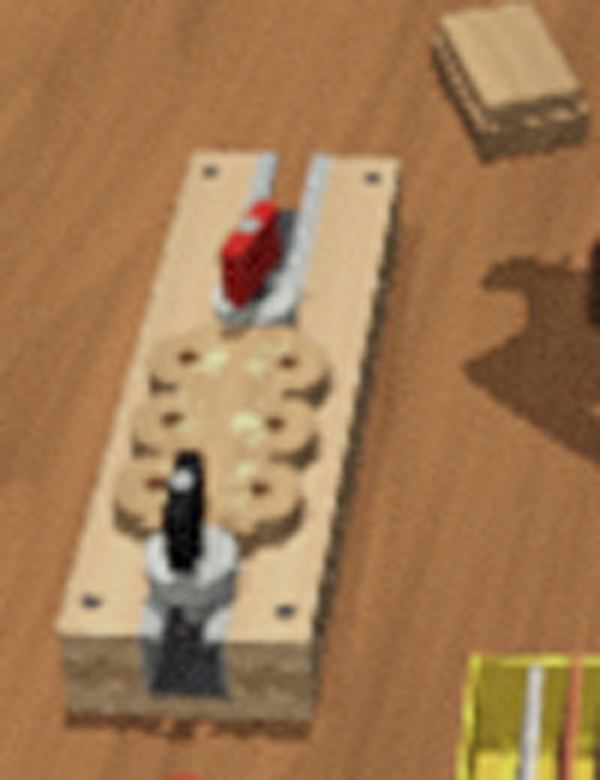

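View pics/t_c15.png

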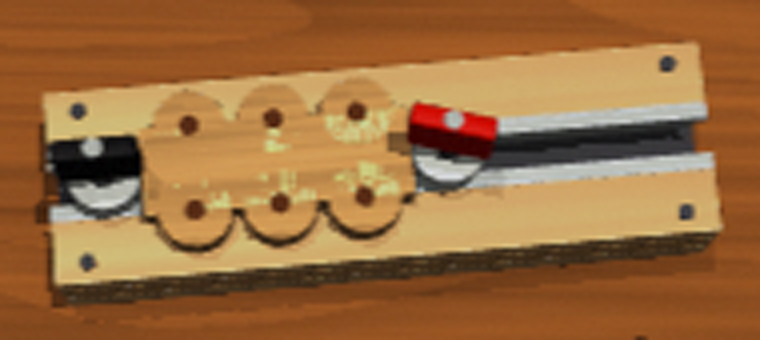

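View pics/top15.png

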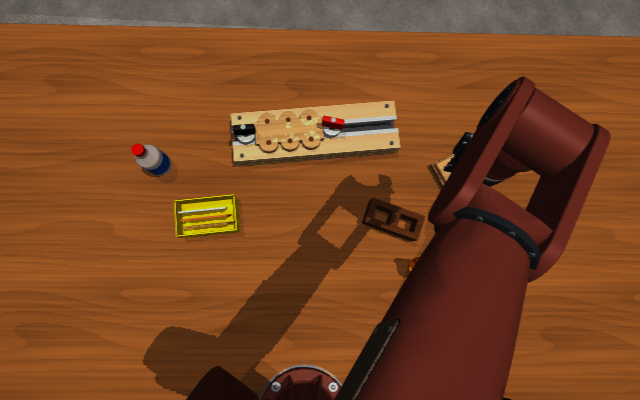

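```bash
python3 - <<'E'
from rail import *
np.set_printoptions(precision=4,suppress=True)
T=robot.grab_frame("top");S=robot.grab_frame("side")
g=lambda u,v:(220+u/4-.375,90+v/4-.375)
def cap(f,u,v,r=3):
    u0,v0=int(round(u)),int(round(v));c=f["frame"][v0-r:v0+r+1,u0-r:u0+r+1].astype(float)
    w=np.clip(c.min(2)-110,0,None);y,x=np.mgrid[-r:r+1,-r:r+1];return u0+(w*x).sum()/w.sum(),v0+(w*y).sum()/w.sum()
for f,a,b in((T,g(92,147),g(455,119)),(S,(225+182/6-.4,130+479/6-.4),(225+248/6-.4,130+226/6-.4))):
    A,B=cap(f,*a),cap(f,*b);a,b=onz(f,A,.121),onz(f,B,.121);d=b-a
    print(A,B,a,b,"dist %.4f"%np.hypot(*d[:2]),"deg",np.degrees(np.arctan2(-d[0],-d[1])))
hsv=cv2.cvtColor(T["frame"],cv2.COLOR_RGB2HSV)
m=(((hsv[...,0]<8)|(hsv[...,0]>172))&(hsv[...,1]>150)&(hsv[...,2]>90)).astype(np.uint8)
k=np.zeros_like(m);k[108:136,315:355]=1;m=cv2.morphologyEx(m*k,cv2.MORPH_CLOSE,np.ones((3,3)))
v,u=np.nonzero(m);P=np.array([onz(T,q,.121)[:2] for q in zip(u,v)]);e,V=np.linalg.eigh(np.cov(P.T))
print("handle",P.mean(0),np.degrees(np.arctan2(V[1,1],V[0,1])))
print("work ends",[onz(T,g(*q),.072) for q in((145,130),(150,208),(408,115),(414,192))])
print("cap tri",tri(T,cap(T,*g(455,119)),S,cap(S,225+248/6-.4,130+226/6-.4)),"black",tri(T,cap(T,*g(92,147)),S,cap(S,225+182/6-.4,130+479/6-.4)))
E
```

```text
(np.float64(242.52408930669802), np.float64(126.15158636897768)) (np.float64(333.08756345177665), np.float64(119.47208121827411)) [0.6412 0.1461 0.121 ] [ 0.6606 -0.0566  0.121 ] dist 0.2036 deg -5.472421204392014
(np.float64(254.30855855855856), np.float64(209.07207207207207)) (np.float64(264.77881619937693), np.float64(165.92679127725856)) [0.6395 0.1441 0.121 ] [ 0.6615 -0.061   0.121 ] dist 0.2063 deg -6.143648623396748
handle [ 0.6595 -0.0561] 79.24296102489451
work ends [array([0.668 , 0.1224, 0.072 ]), array([0.6203, 0.118 , 0.072 ]), array([ 0.6802, -0.0332,  0.072 ]), array([ 0.6328, -0.037 ,  0.072 ])]
cap tri (array([ 0.6598, -0.0563,  0.1244]), np.float64(0.00069025140348319)) black (array([0.6397, 0.1458, 0.1228]), np.float64(0.0017195276725613805))
```

```bash
python3 - <<'E'
from plant import robot
s=robot.read_state();print(s["t"],s["contact_force"]);print(robot.finish_job())
E
```

```text
28.275 [-0.11251312  0.42279835 -0.45755434]
the job is handed in; nothing more can be done
None
```

I fitted the red-handled stop in the rail and slid it to nip the plywood piece against the fixed stop. Then I let go and handed the job in at 28.3 s. There was no verdict to confirm the result.

- **Fitting:** The nut dropped through the slot with the handle turned 16° clockwise. I pressed to about 47 mm over the rail at about 11 N, then turned it 91° clockwise. It rose and caught at about 51 mm over the rail by the arm's reading.
- **Nipping:** The push read 19.8 N at the wrist, and sliding drag had been about 7 N. That leaves an estimated 10–13 N on the wood, under the 22 N limit; the contact force itself was not measured.
- **Last checks that agreed:** The handle is about 17° off the rail's direction (0.29 rad; limit 0.6). The piece's end corners put it about 1.3° off the rail (limit 3.4°), and it looked flat. The arm stood clear with no contact force. The bin, glue bottle and sanding block looked unmoved, but the sanding block was partly hidden in the last top view and I did not measure any of them.
- **Checks that disagreed:** The distance between the stops' axes came out at 203.6 mm in the top view, matching the expected 204 mm. The side view gave 206.3 mm, just over the 205.8 mm limit. I trusted the top view because it looks straight down on the rail, while the side view sees its length foreshortened.

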